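Set the slab roller with a 10 mm gauge bar

TASK

Set the slab roller for 10 mm tiles: take the middle-thickness gauge bar from the slotted block, lay it flat on the bed with one end in the gap under the roller, and turn the winged adjusting screw clockwise until the roller just bears on the bar, so that it would drag lightly when pulled but is not clamped. Then draw the bar out, leave the screw as set, and leave the bar lying flat on the plywood ware board. The vases are unfired clay: do not disturb them, the other gauge bars or the tools and bowl lying about.

Things in the scene. Friction and masses are not known exactly. Their poses are not given: they have to be found in the camera images.
- slab_roller: Bench slab roller, fixed: wooden bed, steel roller between two grey cheeks, wing handle on the left one. Origin on the table below the roller's middle; x = feed direction (infeed side -x faces the robot), y along the roller to the wing handle, z up. Cheeks at y = -165 and 165 mm (30 thick, x -55 to 55, up to z 152). Chain cover over the roller: x -20 to 20, z 129 to 151.
- bed_infeed (a point): On the bed's top, midway across, 90 mm on the infeed side (-x) of the roller's axis, 45 mm above the table; axes as the slab roller's. The bed runs x -210 to 210, y -145 to 145 mm about the slab roller's origin; from the roller back to its infeed edge it is clear.
- roller: The roller: 60 mm diameter, 296 mm long along y; origin at its middle, on its axis. It goes up and down with the screw and does not spin. Once it touches a bar on the bed it yields on stiff springs, pressing about 8 N for each mm screwed down past first touch. A press of 2 to 11 N is a light drag; over 20 N is clamped.
- screw (a joint): Angle of the adjusting screw (rad), growing clockwise seen from above, 0 to 7.5. Clockwise lowers the roller, 6 mm a turn: free gap in mm = 14 - 0.955 x angle. A 10 mm bar is first touched at 4.19 rad; 1 rad more presses about 7 N. At the start the gap is 11.2 to 12.0 mm. The screw stays where left (turning takes about 0.06 N m); its handle does not rise or fall.
- screw_grip (a point): Middle of the wing handle, on the screw's upright axis, 172 mm above the table: black upright flat bar 60 mm long (x of this frame), 14 thick (y), 24 high, its underside 5 mm above the dial. Its -x end has a small nose and a white mark, pointing to the infeed side (slab roller's -x) at screw angle 0 and turning with the screw.
- gauge: The gauge bar to use, middle in thickness: plain aluminium, 180 mm long (its x), 10 thick (its y), 30 wide (its z), about 0.10 to 0.20 kg, a dark plug near one end; either end and face will do. Origin at its middle. It starts standing on its 10 mm edge in the block's middle slot, 16 mm of it above the block. Lying flat, its y axis is upright.
- gauge_block: Wooden block, fixed, 110 x 150 x 22 mm high, three slots along its x holding three gauge bars on edge; slots at y = -46, 0 and 48 mm, 1.6 mm wider than their bars. Slot floor 8 mm, top edges of the bars 38 mm above the table. Origin under its middle. Block and ware board may stand in either order, near or far, on the robot's left.
- gauge_thin: Bystander: 6 mm gauge bar (180 x 6 x 30 mm) in the block's slot at y = -46 mm. Origin at its middle.
- gauge_thick: Bystander: 15 mm gauge bar (180 x 15 x 30 mm) in the block's slot at y = 48 mm. Origin at its middle.
- ware_board: Plywood ware board, fixed, 230 x 150 mm (its x and y), top 12 mm above the table; empty. Origin under its middle.
- vase_a: Bystander: unfired clay vase, 190 mm tall, foot 92 mm across. Origin under its middle.
- vase_b: Bystander: unfired clay vase, 170 mm tall, foot 90 mm across. Origin under its middle.
- vase_c: Bystander: unfired clay vase, 180 mm tall, foot 86 mm across. Origin under its middle.
- water_bowl: Bystander: white bowl, 110 mm across, 45 mm high. Origin under its middle.
- wood_rib: Bystander: wooden rib, 112 x 34 x 8 mm, lying on the bed on the outfeed side of the roller.
- trimming_tool: Bystander: loop trimming tool, 160 mm long, 13 mm thick, lying on the table.

How it is judged:
By the outcome, as a careful person would: the job done as asked, in the order asked, and still so for the second after the job is handed in, with the robot touching nothing.
It also fails if it takes over 72 s, if anything falls off the work surface, if the arm or the gripper's body presses on something with over 40 N, if the wrist force passes 120 N, or if a joint passes its speed limit or range.

ROBOT

A 6-joint arm with a two-finger parallel gripper is mounted at the origin on the work surface. World frame = base frame: x ahead of the robot, y to its left, z up, the work surface at z = 0. Lengths are in m, angles in rad, forces in N, time in s.
With the tool pointing down it reaches from about 0.4 to 0.825 m from the base axis. Payload 7 kg.
Tool frame: the origin (TCP) lies at the very end of the fingers, on their centre line; the grasp point (between the pads) lies arm.hold_point_z behind it (arm.hold_point_z is the distance from the TCP to the grasp point, in m); z points along the fingers, y is the line along which they close (so a half turn about z gives the same grasp; the last joint's range is limited). The gripper opens to 88 mm and grips with 3 to 60 N. Pads are 19 mm wide; open, the fingers measure 130 mm over their backs; the gripper's body (78 mm by 193 mm) begins 47 mm behind the grasp point.
Start: joints at [-0.892, 0.359, 0.012, 0, -1.224, -0.288], TCP at [0.257, -0.624, 0.227] pointing down, gripper open.
Joint ranges: [-3.07, 3.07], [-1.43, 2.12], [-1.02, 1.25], [-3.03, 1.67], [-3.05, -0], [-3.03, 3.03]. Speed limits (rad/s): [2.39, 2.39, 3.01, 3.14, 3.14, 3.14].

INTERFACE

Orientations are given as [roll, pitch, yaw] about the fixed x, y, z axes, in that order (R = Rz(yaw) Ry(pitch) Rx(roll)).
In Python, from station import arm, grab_frame, camera_params, get_state gives the robot as it stands (arm), with the cameras as plain functions and the readings as plain functions.
- The arm moves only by the tool move_tool, called after "Call:" in YAML: its name, and indented under it one key for each argument. Schema: {"type":"object","properties":{"rows":{"type":"object","properties":{"moves":{"type":"array","items":{"type":"array","items":{"type":"number"},"minItems":5,"maxItems":5},"minItems":1,"maxItems":20}},"additionalProperties":false,"required":["moves"]},"force":{"type":"number"},"only":{"type":"string"},"quiet":{"type":"boolean"},"lines":{"type":"string"}},"required":["rows"],"additionalProperties":false}. rows is an object whose key "moves" holds a list of rows, 1 to 20 of them, each of 5 numbers: the finger opening in m, then dx, dy, dz in normalised numbers (1 is 1 m), then a turn about the tool's z in shares of pi rad (1.0 is pi rad); each row is the pose to reach, as a shift and turn from the pose commanded when the call began, along the tool's axes at that moment; what a row does not reach only later rows make up. A row lasts 1/12 s, in which the tool goes at most 0.0417 m and 0.125 rad, less where a joint would pass 70% of its speed; a pose out of reach is approached as far as the arm can. The fingers move at their own pace and stop on an object; force is the grip in N (left out, the last holds). Time passes only in rows, so rows that do not move let the fingers close. The tool returns the time, the measured TCP pose, the force, the opening and the grip force at its end. only (a regular expression) keeps the lines of the reply that match it, lines (a string "A,B") keeps lines A to B, and quiet returns only ok. No shift or turn number may pass 1 either way. Input that does not fit is refused with a message, and nothing moves.
- get_state(): the state, without advancing time (a new reading comes with each control period).
- grab_frame(name): name is "side" or "top" or "wrist"; returns the picture (480x640x3 uint8, red, green, blue); there is no depth.
- camera_params(name): a dict with "fx", "fy", "cx", "cy" (pixels), "T" (4x4, takes a point from camera to world coordinates); the wrist camera has in their place "hand_eye" (4x4, takes a point from camera to tool coordinates, whose origin is the TCP and whose axes are the flange's). Camera axes: x right, y down, z forward; pixel columns grow to the right and rows downward; lengths in m; the calibration is good to about 2 mm. A picture is of the moment at which its call begins: read the wrist's pose just before it. camera_params takes no time and is no camera call.
- arm.job_done(): hands the job in; it is judged then, once.
The state is a dict: "t": time; "q": joint angles; "qd": joint speeds; "joint_efforts": joint torques, N m; "eef_pos": TCP position; "ee_rot": TCP orientation; "force": force on the tool from outside, world axes, zero at the start; "moment": the same for the moment, N m; "width": finger opening in m; "gripper_force": force on a finger pad.
Only numpy, scipy, OpenCV 4.12 (cv2) and the standard library are available. Lean on these libraries where they do the work, as an engineer would, in place of code of your own. Each camera call takes 0.05 s, during which the arm holds its last target. There are 200 camera calls.

## Working session

There is one attempt and no reset: what is moved stays moved. The work goes in short steps, Python scripts to look and compute and a tool call to move; the robot and the scene stay as the last step left them, time stands still between calls to the robot, and variables do not carry over. Pictures are saved under pics/ and viewed, at most 13 in all, crops included, and the job is handed in when it is done.

```bash
ls; mkdir -p pics; python3 - <<'E'
from station import arm, grab_frame, camera_params, get_state
import cv2,numpy as np
s=get_state();print(s,arm.hold_point_z)
for n in("side","top"):
    cv2.imwrite(f"pics/{n}0.png",grab_frame(n)[:,:,::-1])
    p=camera_params(n);print(n,{k:np.round(v,4).tolist() for k,v in p.items()})
print(np.round(camera_params("wrist")["hand_eye"],4).tolist(),{k:v for k,v in camera_params("wrist").items() if k!="hand_eye"})
E
```

```text
pics
station.py
{'t': 0.0, 'q': array([-8.91903610e-01,  3.59383560e-01,  1.10437092e-02, -3.88726154e-04,
       -1.22408942e+00, -2.88094910e-01]), 'qd': array([-0.00012915,  0.00135432, -0.00156645,  0.00160625,  0.00025542,
        0.00042186]), 'joint_efforts': array([-3.52452393e-03, -5.82719135e+01,  2.93039149e+01,  6.99730396e+00,
        6.58247009e-03, -1.91410527e-04]), 'eef_pos': array([ 0.25691581, -0.62365268,  0.22561129]), 'ee_rot': array([ 3.13992317e+00, -1.13648999e-04, -2.75092714e+00]), 'force': array([0.09338217, 0.73598075, 0.28345457]), 'moment': array([ 0.00172671, -0.02576532,  0.00644559]), 'gripper_force': 0.0, 'width': 0.08730534942463275} 0.0188
side {'fx': 582.7569, 'fy': 582.7569, 'cx': 324.2232, 'cy': 234.8702, 'T': [[-0.8731, -0.2796, 0.3994, -0.0076], [-0.487, 0.4632, -0.7405, 0.968], [0.0221, -0.841, -0.5406, 0.8361], [0.0, 0.0, 0.0, 1.0]]}
top {'fx': 573.8535, 'fy': 573.8535, 'cx': 307.6705, 'cy': 247.9954, 'T': [[-0.0101, -0.9926, 0.1207, 0.3556], [-0.9998, 0.0118, 0.0138, -0.0032], [-0.0151, -0.1205, -0.9926, 1.4077], [0.0, 0.0, 0.0, 1.0]]}
[[0.0, -0.9677, -0.252, 0.0661], [1.0, -0.0, 0.0002, 0.0004], [-0.0002, -0.252, 0.9677, -0.1586], [0.0, 0.0, 0.0, 1.0]] {'fx': 334.27163138110086, 'fy': 334.27163138110086, 'cx': 324.4121588596962, 'cy': 245.01067186639958}
```

View pics/side0.png

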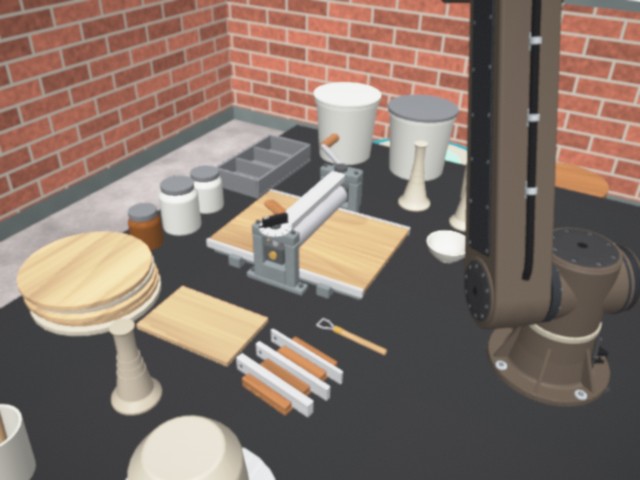

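View pics/top0.png

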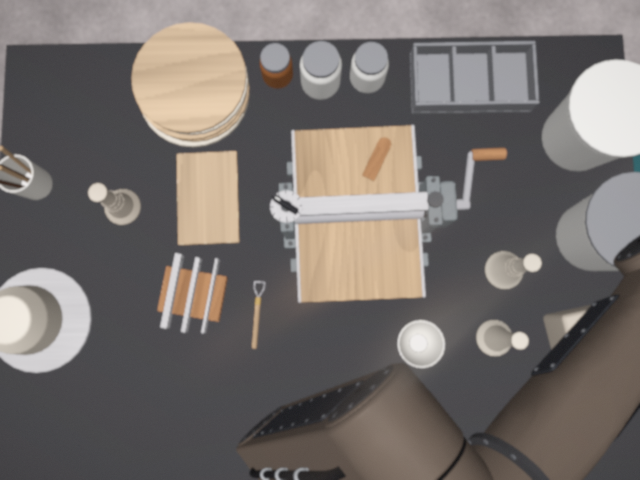

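The side view shows the block nearer the camera (bars at ~(290,370)), the ware board beyond it at (203,323), the roller with its wing handle at (275,218), and vases at (135,395), (415,200) and (465,215). The top view shows the middle bar from (197,260) to (185,330), the board at (208,198) and the handle at (285,206).

```bash
cat > h.py <<'E'
import numpy as np,cv2
from scipy.spatial.transform import Rotation as R
from station import arm, grab_frame, camera_params, get_state
def cam(n,s=None):
    p=camera_params(n)
    if n!="wrist": return p,p["T"]
    T=np.eye(4);T[:3,:3]=R.from_euler('xyz',s["ee_rot"]).as_matrix();T[:3,3]=s["eef_pos"]
    return p,T@p["hand_eye"]
def ray(pT,uv):
    p,T=pT;d=T[:3,:3]@[(uv[0]-p["cx"])/p["fx"],(uv[1]-p["cy"])/p["fy"],1];return T[:3,3],d
def onz(pT,uv,z):
    o,d=ray(pT,uv);return o+d*(z-o[2])/d[2]
def tri(a,ua,b,ub):
    o1,d1=ray(a,ua);o2,d2=ray(b,ub)
    t=np.linalg.lstsq(np.c_[d1,-d2],o2-o1,rcond=None)[0]
    x,y=o1+d1*t[0],o2+d2*t[1];return (x+y)/2,np.linalg.norm(x-y)
def proj(pT,X):
    p,T=pT;c=np.linalg.inv(T)@np.r_[X,1];return np.array([p["fx"]*c[0]/c[2]+p["cx"],p["fy"]*c[1]/c[2]+p["cy"]])
E
python3 - <<'E'
import cv2,numpy as np
a=cv2.imread("pics/top0.png");b=cv2.imread("pics/side0.png")
def c(i,x,y,w,h):return cv2.resize(i[y:y+h,x:x+w],(400,300),interpolation=cv2.INTER_CUBIC)
cv2.imwrite("pics/crop.png",np.vstack([np.hstack([c(a,140,245,120,90),c(a,250,170,80,60)]),np.hstack([c(b,230,325,120,90),c(b,240,190,80,60)])]))
E
```

```text
(no output)
```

View pics/crop.png

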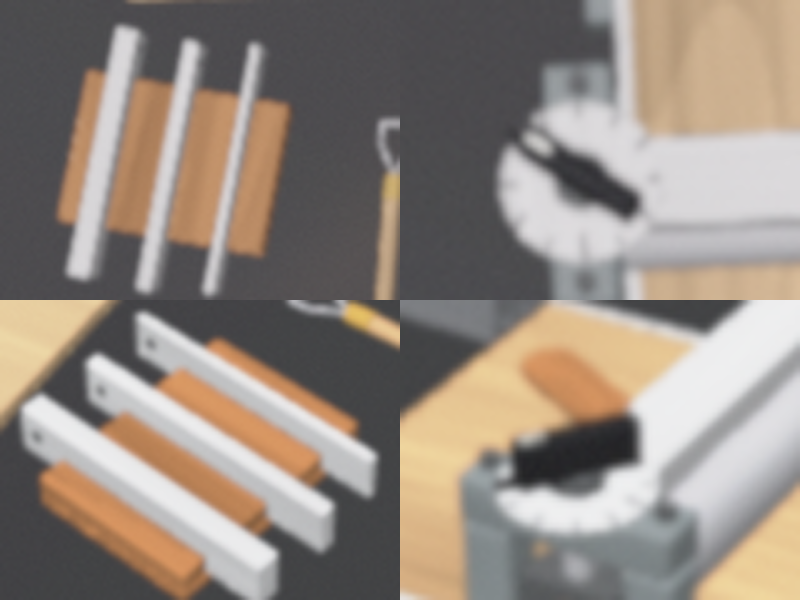

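Crop: middle bar's top face (top view) runs from about (195,257) to (183.5,332) with mark-end of the wing at upper left, which is about 2.2 rad. I triangulate next.

```bash
python3 - <<'E'
from h import *
np.set_printoptions(precision=4,suppress=True)
t=cam("top");s=cam("side")
T=lambda x,y:(140+x/3.333,245+y/3.333)
S=lambda x,y:(230+x/3.333,325+(y-300)/3.333)
W=lambda x,y:(250+(x-400)/5,170+y/5)
V=lambda x,y:(240+(x-400)/5,190+(y-300)/5)
A,e=tri(t,T(191,41),s,S(92,358));print("bar far",A,e,onz(t,T(191,41),.038))
B,e=tri(t,T(145,291),s,S(332,506));print("bar near",B,e,onz(t,T(145,291),.038))
for n,a in (("thick",(129,28)),("thick n",(78,277)),("thin",(256,45)),("thin n",(209,293))): print(n,onz(t,T(*a),.038))
print("blk",[onz(t,T(*a),.022) for a in ((90,70),(290,103),(262,257),(58,220))])
print("wing +end",tri(t,W(630,205),s,V(640,430)), "wing -end",tri(t,W(520,135),s,V(510,460)))
print("hub",onz(t,W(577,175),.184),"dial c",onz(t,W(575,180),.155),onz(s,V(578,485),.155))
for n,a,z in (("board",[(177,153),(238,151),(240,243),(178,245)],.012),("bed",[(292,131),(414,126),(424,299),(299,301)],.045)):
    P=np.array([onz(t,u,z) for u in a]);print(n,P,P.mean(0))
print("tri bed near corner",tri(t,(299,301),s,(362,290)),tri(t,(424,299),s,(409,231)))
print("tri board",tri(t,(177,153),s,(138,325)),tri(t,(238,151),s,(184,288)),tri(t,(240,243),s,(267,320)),tri(t,(178,245),s,(219,359)))
print("vases",onz(t,(125,210),0),onz(t,(503,272),0),onz(t,(493,338),0),"tool",onz(t,(256,345),0),onz(t,(259,285),0),"bowl",onz(t,(421,344),.045))
E
```

```text
bar far [0.5035 0.2822 0.0373] 0.001711141759684007 [0.5027 0.2817 0.038 ]
bar near [0.3254 0.3125 0.0387] 0.0024302761913650305 [0.3243 0.3121 0.038 ]
thick [0.5127 0.3268 0.038 ]
thick n [0.3346 0.3602 0.038 ]
thin [0.4992 0.2346 0.038 ]
thin n [0.3225 0.2665 0.038 ]
blk [array([0.484 , 0.3587, 0.022 ]), array([0.4582, 0.2122, 0.022 ]), array([0.3474, 0.2317, 0.022 ]), array([0.3754, 0.3798, 0.022 ])]
wing +end (array([0.5863, 0.0383, 0.1761]), np.float64(0.0011677706929193571)) wing -end (array([0.6199, 0.0871, 0.1751]), np.float64(0.0024014267694977133))
hub [0.5989 0.0611 0.184 ] dial c [0.6024 0.0636 0.155 ] [0.6029 0.0625 0.155 ]
board [[0.7693 0.3417 0.012 ]
 [0.7722 0.1883 0.012 ]
 [0.5396 0.1823 0.012 ]
 [0.5365 0.3351 0.012 ]] [0.6544 0.2619 0.012 ]
bed [[ 0.8109  0.0513  0.045 ]
 [ 0.819  -0.2477  0.045 ]
 [ 0.3967 -0.2576  0.045 ]
 [ 0.3951  0.0375  0.045 ]] [ 0.6055 -0.1041  0.045 ]
tri bed near corner (array([0.3958, 0.0377, 0.0459]), np.float64(0.0013658220889011096)) (array([ 0.4008, -0.2577,  0.0367]), np.float64(0.008144290058947892))
tri board (array([0.7692, 0.3418, 0.0087]), np.float64(0.0024237830232528416)) (array([0.775 , 0.1896, 0.002 ]), np.float64(0.0004042461636802956)) (array([0.5442, 0.1852, 0.0035]), np.float64(0.007740149656385391)) (array([0.5446, 0.339 , 0.018 ]), np.float64(0.020124030497271767))
vases [0.628  0.4727 0.    ] [ 0.4619 -0.4609  0.    ] [ 0.3026 -0.4288  0.    ] tool [0.2913 0.144  0.    ] [0.4366 0.1368 0.    ] bowl [ 0.292 -0.247  0.045]
```

```bash
cat >> h.py <<'E'
def go(*tg):
    s=get_state();M=R.from_euler('xyz',s["ee_rot"]).as_matrix();yaw=s["ee_rot"][2]
    print("t %.2f"%s["t"],"pos",np.round(s["eef_pos"],4),"yaw %.3f"%yaw,"q",np.round(s["q"],2),"w %.4f"%s["width"])
    for x,y,z,yw in tg:
        d=M.T@(np.array([x,y,z])-s["eef_pos"]);print(" shift",np.round(d,4),"turn %.3f (wrapped %.3f)"%(yaw-yw,(yaw-yw+np.pi)%(2*np.pi)-np.pi))
E
python3 -c "
from h import *
go((.5,-.25,.30,-1.5),(.55,.05,.30,-.8),(.414,.297,.20,-.172))"
```

```text
t 0.10 pos [ 0.2569 -0.6237  0.2257] yaw -2.751 q [-0.89  0.36  0.01 -0.   -1.22 -0.29] w 0.0877
 shift [-0.3671  0.2531 -0.074 ] turn -1.251 (wrapped -1.251)
 shift [-0.5276  0.5114 -0.0736] turn -1.951 (wrapped -1.951)
 shift [-0.4959  0.7914  0.0268] turn -2.579 (wrapped -2.579)
```

Put in one call: 20 rows. First raise. Then via.

Units first: turns go in shares of pi rad. So -1.95 rad / 3.1416 = -0.6207.

Call:
move_tool:
  rows: {"moves":[[0.03,0,0,-0.074,0],[0.03,0,0,-0.074,0],[0.03,-0.367,0.253,-0.074,-0.3979],[0.03,-0.367,0.253,-0.074,-0.3979],[0.03,-0.367,0.253,-0.074,-0.3979],[0.03,-0.367,0.253,-0.074,-0.3979],[0.03,-0.367,0.253,-0.074,-0.3979],[0.03,-0.367,0.253,-0.074,-0.3979],[0.03,-0.367,0.253,-0.074,-0.3979],[0.03,-0.367,0.253,-0.074,-0.3979],[0.03,-0.367,0.253,-0.074,-0.3979],[0.03,-0.367,0.253,-0.074,-0.3979],[0.03,-0.527,0.511,-0.074,-0.6207],[0.03,-0.527,0.511,-0.074,-0.6207],[0.03,-0.527,0.511,-0.074,-0.6207],[0.03,-0.527,0.511,-0.074,-0.6207],[0.03,-0.527,0.511,-0.074,-0.6207],[0.03,-0.527,0.511,-0.074,-0.6207],[0.03,-0.527,0.511,-0.074,-0.6207],[0.03,-0.527,0.511,-0.074,-0.6207]]}

```text
t: 1.77
eef_pos: [0.5495, 0.0515, 0.3005]
ee_rot: [3.142, 0.0, -0.8]
force: [1.3, -0.8, -0.2]
width: 0.0295
gripper_force: 0.0
```

```bash
python3 -c "
from h import *
go((.414,.297,.20,-.172))"
```

```text
t 1.77 pos [0.5495 0.0515 0.3005] yaw -0.800 q [ 0.45  0.12 -0.14 -0.   -1.31  0.32] w 0.0295
 shift [-0.2705 -0.0739  0.1005] turn -0.628 (wrapped -0.628)
```

Scaled: -0.628 rad / 3.1416 = -0.1999.

Call:
move_tool:
  rows: {"moves":[[0.028,-0.27,-0.074,0.1,-0.1999],[0.028,-0.27,-0.074,0.1,-0.1999],[0.028,-0.27,-0.074,0.1,-0.1999],[0.028,-0.27,-0.074,0.1,-0.1999],[0.028,-0.27,-0.074,0.1,-0.1999],[0.028,-0.27,-0.074,0.1,-0.1999],[0.028,-0.27,-0.074,0.1,-0.1999],[0.028,-0.27,-0.074,0.1,-0.1999],[0.028,-0.27,-0.074,0.1,-0.1999],[0.028,-0.27,-0.074,0.1,-0.1999],[0.028,-0.27,-0.074,0.1,-0.1999]]}

```text
t: 2.68
eef_pos: [0.4153, 0.2939, 0.2009]
ee_rot: [-3.141, -0.0, -0.173]
force: [0.0, 0.1, -0.2]
width: 0.028
gripper_force: 0.0
```

```bash
python3 - <<'E'
from h import *
go((.414,.297,.20,-.172))
cv2.imwrite("pics/w1.png",grab_frame("wrist")[:,:,::-1])
E
```

```text
t 2.68 pos [0.4153 0.2939 0.2009] yaw -0.173 q [ 1.    0.1  -0.39  0.   -1.08  0.39] w 0.0280
 shift [-0.0018 -0.0028  0.0009] turn -0.001 (wrapped -0.001)
```

View pics/w1.png

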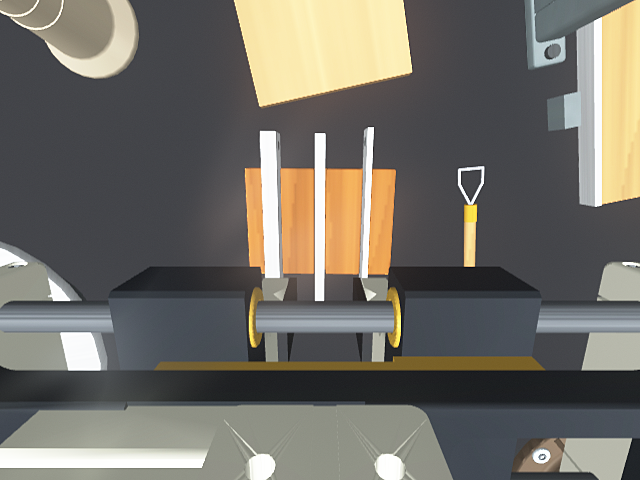

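The wrist view shows the middle bar vertical in the picture: columns 315–325, far end at row 133. The grasp is well aligned, the trimming tool is clear to the right, and the vase is at upper left.

```bash
python3 - <<'E'
from h import *
np.set_printoptions(precision=4,suppress=True)
s=get_state();w=cam("wrist",s);t=cam("top")
f=onz(w,(320.3,134),.038);n=onz(w,(320.2,290),.038);print(f,n,np.arctan2(*(f-n)[1::-1]))
print(tri(w,(320.3,134),t,(140+191/3.333,245+41/3.333)))
print("board corner",tri(w,(260,105),t,(178,245)),tri(w,(411,72),t,(240,243)),"bed",tri(w,(602,206),t,(299,301)))
c=np.array([.4135,.2975,.0])
c2=f-.09*np.array([np.cos(.172),-np.sin(.172),0]);print(c2)
go((c2[0],c2[1],.05,-.172),(c2[0],c2[1],.025,-.172))
E
```

```text
[0.5049 0.2831 0.038 ] [0.3545 0.3101 0.038 ] -0.17769999998791997
(array([0.5045, 0.2832, 0.0297]), np.float64(0.0018765899420524331))
board corner (array([0.5362, 0.3309, 0.0358]), np.float64(0.0061609937471766765)) (array([ 0.5453,  0.1847, -0.0013]), np.float64(0.007861215222535361)) bed (array([0.3956, 0.0371, 0.05  ]), np.float64(0.001314735064974636))
[0.4162 0.2985 0.038 ]
t 2.73 pos [0.4155 0.2937 0.201 ] yaw -0.174 q [ 1.    0.1  -0.39  0.   -1.08  0.39] w 0.0280
 shift [-0.0002 -0.0047  0.151 ] turn -0.002 (wrapped -0.002)
 shift [-0.0002 -0.0047  0.176 ] turn -0.002 (wrapped -0.002)
```

Call:
move_tool:
  rows: {"moves":[[0.028,0,-0.0045,0.1,0],[0.028,0,-0.0045,0.1,0],[0.028,0,-0.0045,0.1,0],[0.028,0,-0.0045,0.15,0],[0.028,0,-0.0045,0.15,0],[0.028,0,-0.0045,0.173,0],[0.028,0,-0.0045,0.173,0],[0.028,0,-0.0045,0.173,0]]}
  force: 20

```text
t: 3.4
eef_pos: [0.416, 0.2981, 0.028]
ee_rot: [3.14, 0.0, -0.174]
force: [1.2, 0.1, 1.2]
width: 0.0279
gripper_force: 0.0
```

Call:
move_tool:
  rows: {"moves":[[0.0,0,0,0,0],[0.0,0,0,0,0],[0.0,0,0,0,0],[0.0,0,0,0,0],[0.0,0,0,0,0]]}
  force: 20

```text
t: 3.82
eef_pos: [0.4162, 0.2995, 0.0289]
ee_rot: [-3.14, -0.001, -0.172]
force: [-1.5, 0.3, 8.0]
width: 0.0095
gripper_force: 20.0
```

Call:
move_tool:
  rows: {"moves":[[0.0,0,0,-0.01,0],[0.0,0,0,-0.02,0],[0.0,0,0,-0.04,0],[0.0,0,0,-0.08,0],[0.0,0,0,-0.12,0],[0.0,0,0,-0.16,0],[0.0,0,0,-0.2,0],[0.0,0,0,-0.22,0],[0.0,0,0,-0.22,0],[0.0,0,0,-0.22,0]]}
  force: 20

```text
t: 4.65
eef_pos: [0.4156, 0.2991, 0.2497]
ee_rot: [-3.138, -0.001, -0.173]
force: [-0.1, 0.1, -2.3]
width: 0.0097
gripper_force: 19.9
```

```bash
python3 -c "
from h import *
go((.477,-.1056,.25,.028),(.477,-.1056,.072,.028))"
```

```text
t 4.65 pos [0.4156 0.2991 0.2497] yaw -0.173 q [ 1.01  0.07 -0.31 -0.   -1.19  0.39] w 0.0097
 shift [ 0.1301  0.3882 -0.0016] turn -0.201 (wrapped -0.201)
 shift [0.1299 0.3888 0.1764] turn -0.201 (wrapped -0.201)
```

Scaled: -0.2 rad / 3.1416 = -0.0637.

Call:
move_tool:
  rows: {"moves":[[0.0,0.13,0.388,0,-0.0637],[0.0,0.13,0.388,0,-0.0637],[0.0,0.13,0.388,0,-0.0637],[0.0,0.13,0.388,0,-0.0637],[0.0,0.13,0.388,0,-0.0637],[0.0,0.13,0.388,0,-0.0637],[0.0,0.13,0.388,0,-0.0637],[0.0,0.13,0.388,0,-0.0637],[0.0,0.13,0.388,0,-0.0637],[0.0,0.13,0.388,0,-0.0637],[0.0,0.13,0.388,0,-0.0637],[0.0,0.13,0.388,0.1,-0.0637],[0.0,0.13,0.388,0.1,-0.0637],[0.0,0.13,0.388,0.16,-0.0637],[0.0,0.13,0.388,0.16,-0.0637],[0.0,0.13,0.388,0.172,-0.0637],[0.0,0.13,0.388,0.172,-0.0637],[0.0,0.13,0.388,0.172,-0.0637]]}
  force: 20

```text
t: 6.15
eef_pos: [0.4759, -0.1059, 0.0746]
ee_rot: [3.141, 0.004, 0.027]
force: [0.6, 0.1, -1.1]
width: 0.0098
gripper_force: 19.9
```

```bash
python3 - <<'E'
from h import *
go((.477,-.1056,.066,.028))
a=grab_frame("side");b=grab_frame("top")
c=lambda i,x,y,w,h:cv2.resize(i[y:y+h,x:x+w,::-1],(400,300),interpolation=cv2.INTER_CUBIC)
cv2.imwrite("pics/p3.png",np.hstack([c(a,230,180,200,150),c(b,270,180,180,135)]))
E
```

```text
t 6.15 pos [ 0.4759 -0.1059  0.0746] yaw 0.027 q [ 0.19  0.21 -0.59  0.   -0.77  1.41] w 0.0098
 shift [ 0.0012 -0.0002  0.0086] turn -0.001 (wrapped -0.001)
```

View pics/p3.png

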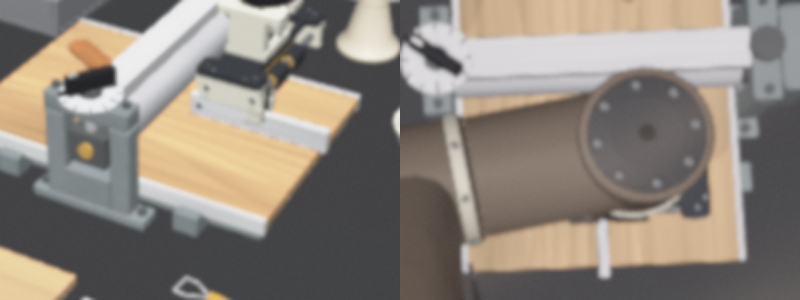

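Held bar is over the bed on the infeed side, parallel to the feed direction (side crop: bar from (190,95) to (325,145)), and clear of roller and wing. I lower it to contact and release.

Call:
move_tool:
  rows: {"moves":[[0.0,0,0,0.005,0],[0.0,0,0,0.007,0],[0.0,0,0,0.008,0],[0.0,0,0,0.008,0]]}
  force: 20

```text
t: 6.58
eef_pos: [0.477, -0.1056, 0.0678]
ee_rot: [-3.141, -0.0, 0.027]
force: [-0.3, 0.3, -0.5]
width: 0.0097
gripper_force: 19.9
```

Call:
move_tool:
  rows: {"moves":[[0.0,0,0,0.001,0],[0.0,0,0,0.001,0]]}
  force: 20

```text
t: 6.75
eef_pos: [0.4771, -0.1056, 0.0666]
ee_rot: [-3.142, -0.0, 0.027]
force: [-0.7, 0.2, -2.0]
width: 0.01
gripper_force: 19.9
```

Call:
move_tool:
  rows: {"moves":[[0.0,0,0,0.001,0],[0.0,0,0,0.001,0],[0.0,0,0,0.002,0],[0.0,0,0,0.002,0]]}
  force: 20

```text
t: 7.08
eef_pos: [0.4773, -0.106, 0.0657]
ee_rot: [3.141, -0.0, 0.028]
force: [-4.5, -1.2, 12.7]
width: 0.0098
gripper_force: 20.0
```

Call:
move_tool:
  rows: {"moves":[[0.014,0,0,-0.001,0],[0.02,0,0,-0.001,0],[0.05,0,0,-0.001,0],[0.05,0,0,-0.001,0],[0.05,0,0,-0.001,0],[0.05,0,0,-0.001,0],[0.05,0,0,-0.003,0],[0.05,0,0.01,-0.003,0],[0.05,0,0.018,-0.003,0],[0.05,0,0.022,-0.003,0],[0.05,0,0.026,-0.003,0],[0.05,0,0.03,-0.003,0],[0.05,0,0.034,-0.003,0],[0.05,0,0.038,-0.003,0],[0.05,0,0.038,-0.003,0]]}
  force: 20

```text
t: 8.33
eef_pos: [0.478, -0.1443, 0.0675]
ee_rot: [3.142, 0.0, 0.027]
force: [0.3, 0.5, -0.5]
width: 0.0499
gripper_force: 0.0
```

```bash
python3 - <<'E'
from h import *
go((.477,-.1056,.066,.028))
s=get_state();np.save("pics/w2.npy",np.r_[s["eef_pos"],s["ee_rot"]])
a=grab_frame("wrist")
cv2.imwrite("pics/w2.png",a[:,:,::-1])
E
```

```text
t 8.33 pos [ 0.478  -0.1443  0.0675] yaw 0.027 q [ 0.1   0.24 -0.58  0.   -0.76  1.5 ] w 0.0499
 shift [ 0.     -0.0387  0.0015] turn -0.001 (wrapped -0.001)
```

View pics/w2.png

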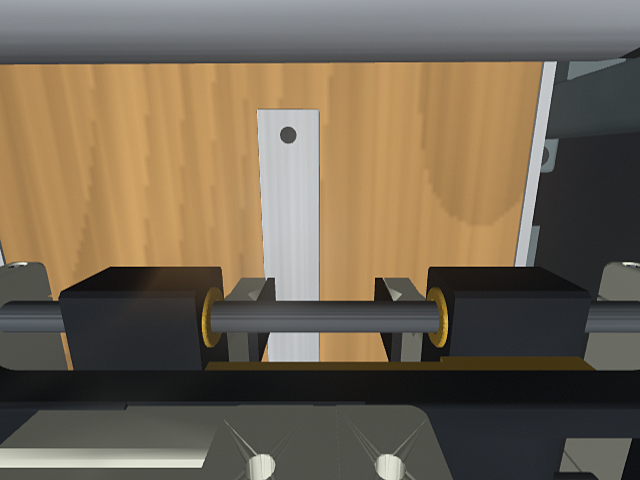

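The bar has toppled flat: end corners at (257,110) and (319,110), plug hole at (288,135), edges down to (268,335) and (319,335).

```bash
python3 - <<'E'
from h import *
np.set_printoptions(precision=4,suppress=True)
v=np.load("pics/w2.npy");w=cam("wrist",dict(eef_pos=v[:3],ee_rot=v[3:]))
for z in(.045,.055):
  P=np.array([onz(w,u,z) for u in((257,110),(319,110),(319.5,260),(264.5,260))]);print(P)
  for a,b in((3,0),(2,1)):print(np.arctan2(*(P[b]-P[a])[1::-1]))
print("width",np.linalg.norm(P[0]-P[1]))
t=onz(w,(100,64),.08);print(t,onz(w,(500,62),.08))
E
```

```text
[[ 0.5691 -0.1068  0.045 ]
 [ 0.5699 -0.1382  0.045 ]
 [ 0.4905 -0.1403  0.045 ]
 [ 0.4896 -0.1092  0.045 ]]
0.029805315187808934
0.026268141192879197
[[ 0.5678 -0.1087  0.055 ]
 [ 0.5686 -0.1384  0.055 ]
 [ 0.4936 -0.1404  0.055 ]
 [ 0.4928 -0.111   0.055 ]]
0.029805315187808958
0.02626814119287947
width 0.029692115315750313
[ 0.58   -0.0518  0.08  ] [ 0.585  -0.2101  0.08  ]
```

Call:
move_tool:
  rows: {"moves":[[0.05,-0.0275,-0.0165,0,0],[0.05,-0.0275,-0.0165,0,0],[0.05,-0.0275,-0.0165,0,0],[0.05,-0.0275,-0.0165,0.01,0],[0.05,-0.0275,-0.0165,0.0185,0],[0.05,-0.0275,-0.0165,0.0185,0],[0.05,-0.0275,-0.0165,0.0185,0],[0.0,-0.0275,-0.0165,0.0185,0],[0.0,-0.0275,-0.0165,0.0185,0],[0.0,-0.0275,-0.0165,0.0185,0],[0.0,-0.0275,-0.0165,0.0185,0]]}
  force: 15

```text
t: 9.3
eef_pos: [0.4503, -0.1279, 0.0493]
ee_rot: [-3.142, -0.0, 0.027]
force: [-0.1, 0.2, 0.1]
width: 0.0295
gripper_force: 15.0
```

```bash
python3 -c "
from h import *
go((.51,-.1256,.049,.028))"
```

```text
t 9.30 pos [ 0.4503 -0.1279  0.0493] yaw 0.027 q [ 0.15  0.22 -0.66  0.   -0.69  1.45] w 0.0295
 shift [ 0.0597 -0.0007  0.0003] turn -0.001 (wrapped -0.001)
```

Call:
move_tool:
  rows: {"moves":[[0.0,0.015,0,0,0],[0.0,0.03,0,0,0],[0.0,0.04,0,0,0],[0.0,0.05,0,0,0],[0.0,0.06,0,0,0],[0.0,0.06,0,0,0],[0.0,0.06,0,0,0]]}
  force: 15

```text
t: 9.88
eef_pos: [0.5111, -0.1263, 0.0492]
ee_rot: [3.142, -0.001, 0.027]
force: [1.7, -1.0, 1.0]
width: 0.0296
gripper_force: 15.0
```

Call:
move_tool:
  rows: {"moves":[[0.045,0,0,0,0],[0.045,0,0,0,0],[0.045,0,0,0,0],[0.045,0,0,-0.04,0],[0.045,0,0,-0.08,0],[0.045,-0.03,0,-0.12,0],[0.045,-0.06,0,-0.16,0],[0.045,-0.06,0,-0.19,0],[0.045,-0.06,0,-0.19,0],[0.045,-0.06,0,-0.19,0],[0.045,-0.06,0,-0.19,0]]}
  force: 15

```text
t: 10.8
eef_pos: [0.4498, -0.1277, 0.2394]
ee_rot: [-3.141, -0.001, 0.027]
force: [-0.4, 0.6, -0.9]
width: 0.045
gripper_force: 0.0
```

```bash
python3 - <<'E'
from h import *
go((.59,.061,.235,.968))
s=get_state();np.save("pics/w3.npy",np.r_[s["eef_pos"],s["ee_rot"]])
a=grab_frame("wrist")
cv2.imwrite("pics/w3.png",a[:,:,::-1])
E
```

```text
t 10.80 pos [ 0.4498 -0.1277  0.2394] yaw 0.027 q [ 0.15  0.   -0.41 -0.   -1.16  1.45] w 0.0450
 shift [ 0.1453 -0.1849  0.0047] turn -0.941 (wrapped -0.941)
```

View pics/w3.png

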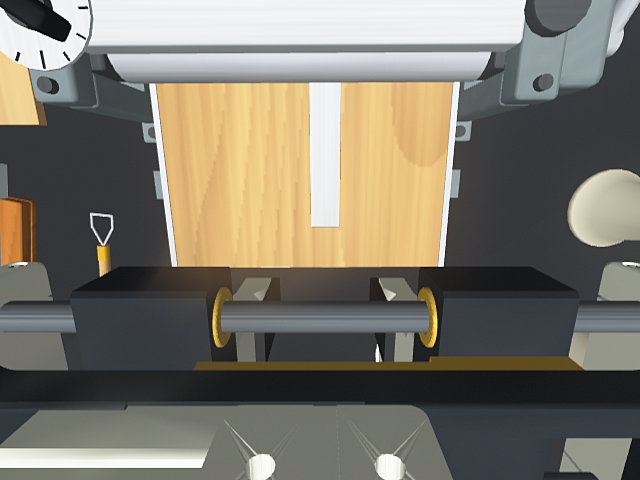

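The bar lies flat with its far end under the roller (columns 310–341, free end at row 227). Now over to the wing handle.

Scaled: -0.94 rad / 3.1416 = -0.2992.

```bash
python3 -c "
from h import *
go((.6025,.0625,.235,.968))"
```

```text
t 10.85 pos [ 0.4495 -0.1278  0.2384] yaw 0.027 q [ 0.15  0.   -0.41 -0.   -1.16  1.45] w 0.0449
 shift [ 0.1581 -0.1861  0.0034] turn -0.941 (wrapped -0.941)
```

Call:
move_tool:
  rows: {"moves":[[0.045,0.158,-0.186,0,-0.2992],[0.045,0.158,-0.186,0,-0.2992],[0.045,0.158,-0.186,0,-0.2992],[0.045,0.158,-0.186,0,-0.2992],[0.045,0.158,-0.186,0,-0.2992],[0.045,0.158,-0.186,0,-0.2992],[0.045,0.158,-0.186,0,-0.2992],[0.045,0.158,-0.186,0,-0.2992],[0.045,0.158,-0.186,0,-0.2992],[0.045,0.158,-0.186,0,-0.2992],[0.045,0.158,-0.186,0,-0.2992]]}

```text
t: 11.77
eef_pos: [0.6026, 0.062, 0.238]
ee_rot: [-3.141, 0.001, 0.964]
force: [0.1, 0.0, -0.2]
width: 0.0453
gripper_force: 0.0
```

```bash
python3 -c "
from h import *
go((.6025,.0625,.163,.968))"
```

```text
t 11.77 pos [0.6026 0.062  0.238 ] yaw 0.964 q [ 0.42  0.24 -0.13 -0.   -1.2   2.11] w 0.0453
 shift [ 0.0005 -0.0003  0.075 ] turn -0.004 (wrapped -0.004)
```

Call:
move_tool:
  rows: {"moves":[[0.045,0,0,0.03,0],[0.045,0,0,0.06,0],[0.045,0,0,0.075,0],[0.045,0,0,0.075,0],[0.045,0,0,0.075,0]]}
  force: 15

```text
t: 12.18
eef_pos: [0.6027, 0.0617, 0.1639]
ee_rot: [-3.141, 0.001, 0.966]
force: [0.2, -0.0, 1.0]
width: 0.0451
gripper_force: 0.0
```

Call:
move_tool:
  rows: {"moves":[[0.0,0,0,0,0],[0.0,0,0,0,0],[0.0,0,0,0,0],[0.0,0,0,0,0],[0.0,0,0,0,0]]}
  force: 15

```text
t: 12.6
eef_pos: [0.6033, 0.0624, 0.1648]
ee_rot: [3.141, -0.001, 0.967]
force: [0.6, 0.1, -0.2]
width: 0.0173
gripper_force: 1.6
```

```bash
python3 - <<'E'
from h import *
go((.6025,.0625,.163,.968))
a=grab_frame("side")
cv2.imwrite("pics/p5.png",cv2.resize(a[150:270,210:370,::-1],(640,480),interpolation=cv2.INTER_CUBIC))
E
```

```text
t 12.60 pos [0.6033 0.0624 0.1648] yaw 0.967 q [ 0.42  0.29 -0.23  0.   -1.05  2.11] w 0.0173
 shift [-0.0004 -0.0007  0.0018] turn -0.001 (wrapped -0.001)
```

View pics/p5.png

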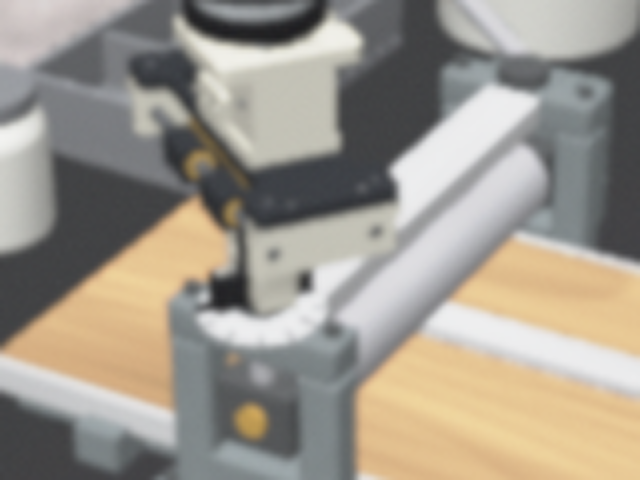

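The fingers straddle the wing at (250,290) and were just making contact; I let them finish closing.

Call:
move_tool:
  rows: {"moves":[[0.0,0,0,0,0],[0.0,0,0,0,0],[0.0,0,0,0,0]]}
  force: 15

```text
t: 12.9
eef_pos: [0.6044, 0.0615, 0.1649]
ee_rot: [3.139, -0.001, 0.967]
force: [5.1, -4.4, -0.2]
width: 0.0138
gripper_force: 15.0
```

```bash
python3 -c "
from h import *
go((.6025,.0625,.163,.968));print(get_state()['moment'])"
```

```text
t 12.90 pos [0.6044 0.0615 0.1649] yaw 0.967 q [ 0.42  0.29 -0.23  0.   -1.04  2.11] w 0.0138
 shift [-0.0003 -0.0021  0.0019] turn -0.001 (wrapped -0.001)
[-1.90652819 -1.67912423  0.05695705]
```

Scaled: 0.7 rad / 3.1416 = 0.2228.

Call:
move_tool:
  rows: {"moves":[[0.0,0,0.0015,0,0],[0.0,0,0.0015,0,0.0318],[0.0,0,0.0015,0,0.0637],[0.0,0,0.0015,0,0.0955],[0.0,0,0.0015,0,0.1273],[0.0,0,0.0015,0,0.1592],[0.0,0,0.0015,0,0.191],[0.0,0,0.0015,0,0.2228],[0.0,0,0.0015,0,0.2228]]}
  force: 15

```text
t: 13.65
eef_pos: [0.6044, 0.0615, 0.1648]
ee_rot: [3.142, -0.001, 0.263]
force: [-0.9, -0.6, 4.6]
width: 0.0142
gripper_force: 15.0
```

```bash
python3 -c "
from h import *
s=get_state();print(s['moment'],s['q'])"
```

```text
[-0.06050578  0.60519124 -0.1109557 ] [ 4.22753047e-01  2.94461521e-01 -2.28863130e-01  1.42908294e-04
 -1.04670711e+00  1.41082553e+00]
```

Turning smoothly with small forces; 2.2 rad to go.

Scaled: 2.2 rad / 3.1416 = 0.7003.

Call:
move_tool:
  rows: {"moves":[[0.0,0,0,0,0.0382],[0.0,0,0,0,0.0764],[0.0,0,0,0,0.1146],[0.0,0,0,0,0.1528],[0.0,0,0,0,0.191],[0.0,0,0,0,0.2292],[0.0,0,0,0,0.2674],[0.0,0,0,0,0.3056],[0.0,0,0,0,0.3438],[0.0,0,0,0,0.382],[0.0,0,0,0,0.4202],[0.0,0,0,0,0.4584],[0.0,0,0,0,0.4966],[0.0,0,0,0,0.5348],[0.0,0,0,0,0.573],[0.0,0,0,0,0.6112],[0.0,0,0,0,0.6494],[0.0,0,0,0,0.6875],[0.0,0,0,0,0.7003],[0.0,0,0,0,0.7003]]}
  force: 15

```text
t: 15.32
eef_pos: [0.6046, 0.0617, 0.1648]
ee_rot: [-3.141, 0.001, -1.931]
force: [-1.2, 1.1, 5.0]
width: 0.0138
gripper_force: 15.0
```

```bash
python3 -c "
from h import *
s=get_state();print(s['moment'],s['q'],'screw',np.pi+.028-s['ee_rot'][2])"
```

```text
[ 0.21951244  0.43409579 -0.05810907] [ 4.22855544e-01  2.94561261e-01 -2.28745150e-01  1.70102817e-04
 -1.04631797e+00 -7.83351281e-01] screw 5.100799285684855
```

Call:
move_tool:
  rows: {"moves":[[0.03,0,0,0,0],[0.045,0,0,0,0],[0.045,0,0,0,0],[0.045,0,0,0,0],[0.045,0,0,-0.03,0],[0.045,0,0,-0.06,0],[0.045,0,0,-0.075,0],[0.045,0,0,-0.075,0]]}
  force: 15

```text
t: 15.98
eef_pos: [0.6061, 0.0618, 0.2433]
ee_rot: [-3.136, 0.004, -1.931]
force: [0.4, -0.3, -0.2]
width: 0.0446
gripper_force: 0.0
```

```bash
python3 -c "
from h import *
go((.45,-.125,.24,-3.114),(.48,-.1267,.24,-3.114))"
```

```text
t 15.98 pos [0.6061 0.0618 0.2433] yaw -1.931 q [ 0.42  0.24 -0.12  0.   -1.21 -0.78] w 0.0446
 shift [0.2299 0.0802 0.0021] turn 1.183 (wrapped 1.183)
 shift [0.2209 0.0515 0.0023] turn 1.183 (wrapped 1.183)
```

Scaled: 1.18 rad / 3.1416 = 0.3756.

Call:
move_tool:
  rows: {"moves":[[0.05,0.23,0.08,0,0.3756],[0.05,0.23,0.08,0,0.3756],[0.05,0.23,0.08,0,0.3756],[0.05,0.23,0.08,0,0.3756],[0.05,0.23,0.08,0,0.3756],[0.05,0.23,0.08,0,0.3756],[0.05,0.23,0.08,0,0.3756],[0.05,0.23,0.08,0,0.3756],[0.05,0.23,0.08,0,0.3756],[0.05,0.23,0.08,0,0.3756],[0.05,0.23,0.08,0,0.3756],[0.05,0.23,0.08,0,0.3756]]}
  force: 15

```text
t: 16.98
eef_pos: [0.4477, -0.1253, 0.2387]
ee_rot: [3.141, -0.001, -3.11]
force: [-0.4, -0.2, -0.2]
width: 0.0498
gripper_force: 0.0
```

```bash
python3 - <<'E'
from h import *
go((.5,-.1266,.049,-3.114))
a=grab_frame("side");b=grab_frame("top");w=grab_frame("wrist")
c=lambda i,x,y,w,h:cv2.resize(i[y:y+h,x:x+w,::-1],(400,300),interpolation=cv2.INTER_CUBIC)
cv2.imwrite("pics/p6.png",np.vstack([np.hstack([c(a,230,180,200,150),c(b,250,170,80,60)]),np.hstack([c(w,0,0,640,480),c(a,210,140,80,60)])]))
E
```

```text
t 16.98 pos [ 0.4477 -0.1253  0.2387] yaw -3.110 q [ 0.15 -0.   -0.41 -0.   -1.16 -1.69] w 0.0498
 shift [-0.0523 -0.003   0.1896] turn 0.004 (wrapped 0.004)
```

View pics/p6.png

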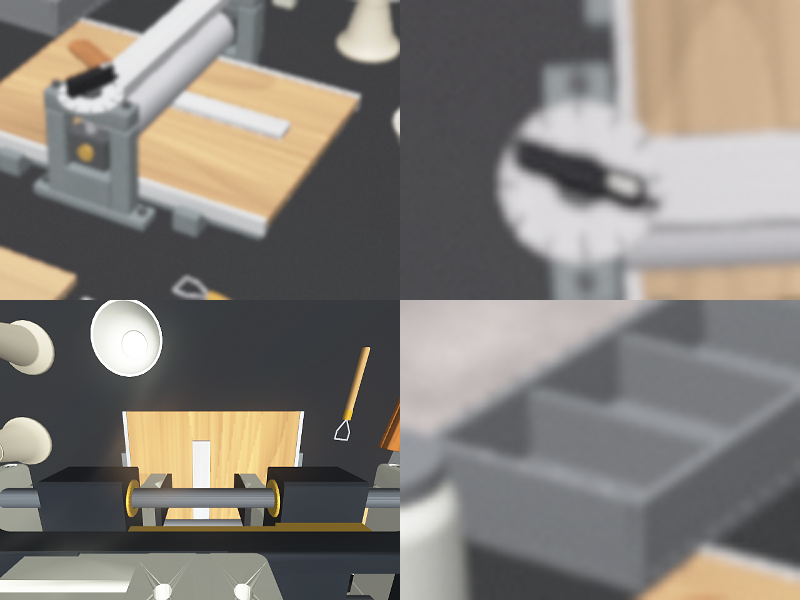

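The wing's white mark now points lower right, at heading −1.93 rad, so the screw is at 5.10 rad. The bar still lies flat under the roller (side crop from (180,98) to (288,130)).

Units first: turns go in shares of pi rad. So 0.004 rad / 3.1416 = 0.0013.

Call:
move_tool:
  rows: {"moves":[[0.05,-0.05,-0.0025,0.04,0.0013],[0.05,-0.05,-0.0025,0.08,0.0013],[0.05,-0.05,-0.0025,0.12,0.0013],[0.05,-0.05,-0.0025,0.16,0.0013],[0.05,-0.05,-0.0025,0.189,0.0013],[0.05,-0.05,-0.0025,0.189,0.0013],[0.05,-0.05,-0.0025,0.189,0.0013],[0.0,-0.05,-0.0025,0.189,0.0013],[0.0,-0.05,-0.0025,0.189,0.0013],[0.0,-0.05,-0.0025,0.189,0.0013],[0.0,-0.05,-0.0025,0.189,0.0013],[0.0,-0.05,-0.0025,0.189,0.0013]]}
  force: 25

```text
t: 18.13
eef_pos: [0.4981, -0.1263, 0.0505]
ee_rot: [3.141, 0.001, -3.117]
force: [0.2, 0.3, 1.2]
width: 0.0292
gripper_force: 25.0
```

Call:
move_tool:
  rows: {"moves":[[0.0,0.01,0,0,0],[0.0,0.02,0,0,0],[0.0,0.03,0,0,0],[0.0,0.04,0,0,0],[0.0,0.05,0,0,0],[0.0,0.06,0,0,0],[0.0,0.07,0,0,0],[0.0,0.08,0,0,0],[0.0,0.08,0,0,0]]}
  force: 25

```text
t: 18.88
eef_pos: [0.416, -0.1285, 0.0504]
ee_rot: [3.141, -0.0, -3.117]
force: [-3.0, 2.1, 10.1]
width: 0.0296
gripper_force: 25.0
```

```bash
python3 -c "
from h import *
go((.42,-.13,.25,-3.114),(.63,.262,.25,-3.12))"
```

```text
t 18.88 pos [ 0.416  -0.1285  0.0504] yaw -3.117 q [ 0.16  0.17 -0.73 -0.   -0.67 -1.7 ] w 0.0296
 shift [-0.0039 -0.0016 -0.1996] turn -0.003 (wrapped -0.003)
 shift [-0.2235  0.3851 -0.1996] turn 0.003 (wrapped 0.003)
```

Call:
move_tool:
  rows: {"moves":[[0.0,0,0,-0.03,0],[0.0,0,0,-0.07,0],[0.0,0,0,-0.11,0],[0.0,0,0,-0.15,0],[0.0,0,0,-0.19,0],[0.0,0,0,-0.2,0],[0.0,-0.208,0.385,-0.2,0],[0.0,-0.208,0.385,-0.2,0],[0.0,-0.208,0.385,-0.2,0],[0.0,-0.208,0.385,-0.2,0],[0.0,-0.208,0.385,-0.2,0],[0.0,-0.208,0.385,-0.2,0],[0.0,-0.208,0.385,-0.2,0],[0.0,-0.208,0.385,-0.2,0],[0.0,-0.208,0.385,-0.2,0],[0.0,-0.208,0.385,-0.2,0],[0.0,-0.208,0.385,-0.2,0],[0.0,-0.208,0.385,-0.2,0],[0.0,-0.208,0.385,-0.2,0],[0.0,-0.208,0.385,-0.2,0]]}
  force: 25

```text
t: 20.55
eef_pos: [0.6153, 0.2609, 0.2487]
ee_rot: [-3.14, -0.003, -3.117]
force: [1.1, -0.0, -0.7]
width: 0.0294
gripper_force: 25.0
```

```bash
python3 - <<'E'
from h import *
go((.614,.261,.025,-3.114))
w=grab_frame("wrist");t=grab_frame("top")
c=lambda i,x,y,w,h:cv2.resize(i[y:y+h,x:x+w,::-1],(400,300),interpolation=cv2.INTER_CUBIC)
cv2.imwrite("pics/p7.png",np.hstack([c(w,0,0,640,480),c(t,120,130,200,150)]))
E
```

```text
t 20.55 pos [0.6153 0.2609 0.2487] yaw -3.117 q [ 0.69  0.34  0.03 -0.   -1.27 -2.24] w 0.0294
 shift [0.0006 0.0004 0.2237] turn -0.003 (wrapped -0.003)
```

View pics/p7.png

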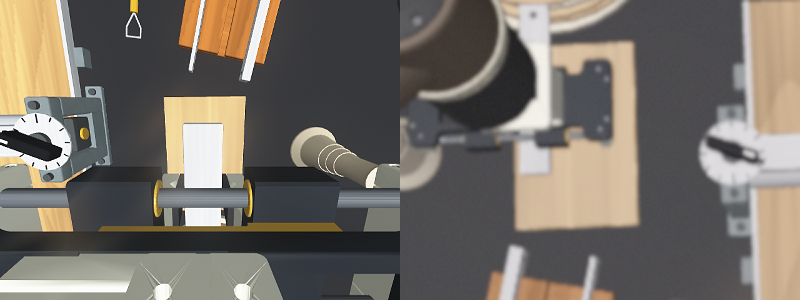

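The bar is centred over the board (wrist: bar columns 183–222 inside board columns 164–245); the vase is clear to the right. Lowering.

Call:
move_tool:
  rows: {"moves":[[0.0,0,0,0.04,0],[0.0,0,0,0.08,0],[0.0,0,0,0.12,0],[0.0,0,0,0.16,0],[0.0,0,0,0.2,0],[0.0,0,0,0.22,0],[0.0,0,0,0.227,0],[0.0,0,0,0.229,0],[0.0,0,0,0.229,0],[0.0,0,0,0.229,0]]}
  force: 25

```text
t: 21.48
eef_pos: [0.6177, 0.2623, 0.0235]
ee_rot: [3.14, 0.003, -3.117]
force: [0.8, 0.1, -0.7]
width: 0.0295
gripper_force: 25.0
```

Call:
move_tool:
  rows: {"moves":[[0.0,0,0,0.001,0],[0.0,0,0,0.001,0],[0.0,0,0,0.001,0]]}
  force: 25

```text
t: 21.73
eef_pos: [0.6169, 0.2621, 0.0213]
ee_rot: [3.14, 0.001, -3.117]
force: [-0.7, 0.6, -1.5]
width: 0.0291
gripper_force: 25.0
```

Call:
move_tool:
  rows: {"moves":[[0.0,0,0,0.002,0],[0.0,0,0,0.003,0],[0.0,0,0,0.003,0],[0.0,0,0,0.003,0]]}
  force: 25

```text
t: 22.07
eef_pos: [0.6166, 0.2619, 0.0175]
ee_rot: [3.141, 0.0, -3.117]
force: [-1.6, 0.2, 3.2]
width: 0.0294
gripper_force: 25.0
```

Contact at the expected height (0.0175). Release and retreat.

Call:
move_tool:
  rows: {"moves":[[0.036,0,0,0,0],[0.045,0,0,0,0],[0.05,0,0,0,0],[0.05,0,0,0,0],[0.05,0,0,-0.03,0],[0.05,0,0,-0.07,0],[0.05,0,0,-0.11,0],[0.05,0,0,-0.15,0],[0.05,0,0,-0.19,0],[0.05,0,0,-0.23,0],[0.05,0.15,0.1,-0.24,0],[0.05,0.15,0.1,-0.24,0],[0.05,0.15,0.1,-0.24,0],[0.05,0.15,0.1,-0.24,0],[0.05,0.15,0.1,-0.24,0],[0.05,0.15,0.1,-0.24,0],[0.05,0.15,0.1,-0.24,0],[0.05,0.15,0.1,-0.24,0]]}
  force: 25

```text
t: 23.57
eef_pos: [0.4643, 0.3578, 0.257]
ee_rot: [-3.141, 0.0, -3.117]
force: [0.9, 0.3, -0.9]
width: 0.05
gripper_force: 0.0
```

```bash
python3 - <<'E'
from h import *
go()
a=grab_frame("side");t=grab_frame("top")
c=lambda i,x,y,w,h:cv2.resize(i[y:y+h,x:x+w,::-1],(400,300),interpolation=cv2.INTER_CUBIC)
cv2.imwrite("pics/p8.png",np.hstack([c(a,100,150,340,255),c(t,80,80,400,300)]))
E
```

```text
t 23.57 pos [0.4643 0.3578 0.257 ] yaw -3.117 q [ 0.99  0.2  -0.14  0.   -1.23 -2.54] w 0.0500
```

View pics/p8.png

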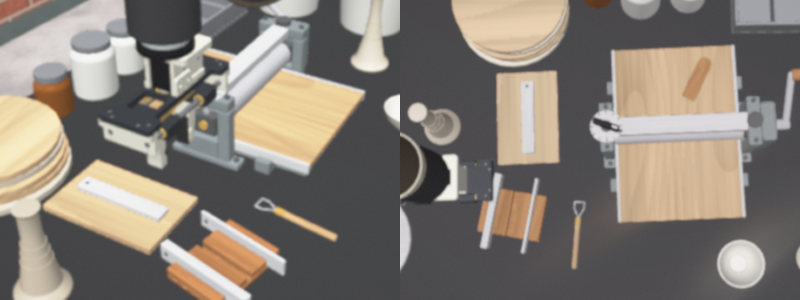

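The bar lies flat in the middle of the board at (527,117), the other two bars are still in the block, the wing is unchanged and the robot is clear of everything.

```bash
python3 -c "
from station import arm, grab_frame, camera_params, get_state
print(arm.job_done())"
```

```text
the job is handed in; nothing more can be done
None
```

I set the roller on the 10 mm bar with the screw at about 5.1 rad (an estimated 6 N press, a light drag), then drew the bar out and left it flat on the ware board. The vases, other bars, tools and bowl were not disturbed, and I handed the job in at about 24 s.

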